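Put the spirit level away and shut the tool case's sliding hatch

ROBOT

A 6-joint arm with a two-finger parallel gripper is mounted at the origin on the work surface. World frame = base frame: x ahead of the robot, y to its left, z up, the work surface at z = 0. Lengths are in m, angles in rad, forces in N, time in s.
With the tool pointing down it reaches from about 0.4 to 0.825 m from the base axis. Payload 7 kg.
Tool frame: the origin (TCP) lies on the mounting face of the last link; the fingertips stand 173 mm ahead of it and the grasp point (between the pads) lies 155 mm ahead of it (tcp_to_grasp is the distance from the TCP to the grasp point, in m); z points along the fingers, y is the line along which they close (so a half turn about z gives the same grasp; the last joint's range is limited). The gripper opens to 85 mm and grips with 20 to 120 N. Pads are 22 mm wide; open, the fingers measure 114 mm over their backs; the gripper's body (76 mm by 85 mm) begins 54 mm behind the grasp point. The pads swing forward as they close: fully open they stand 13 mm farther back than shut.
Start: joints at [1.44, 0.359, 0.012, 0, -1.224, -0.288], TCP at [0.275, 0.617, 0.405] pointing down, gripper open.
Joint ranges: [-3.07, 3.07], [-1.43, 2.12], [-1.02, 1.25], [-3.03, 1.67], [-3.05, -0], [-3.03, 3.03]. Speed limits (rad/s): [2.39, 2.39, 3.01, 3.14, 3.14, 3.14].

INTERFACE

Orientations are given as a unit quaternion [w, x, y, z].
In Python, from bench import state, camera, camera_params, sign_off, cut_out, place_of, tcp_to_grasp gives the robot as it stands. The module is installed in compiled form; this text tells all that it offers.
- The arm moves only by the tool step_arm, never from a script. Its argument "deltas" is a list of rows, each a list of 2 entries, a list of its own where there are three numbers: the shift along the world's x, y, z in units of 20 cm (1.0 is 20 cm), then the turn, a rotation vector about the world's x, y, z in units of pi rad (1.0 is pi rad). In form: [[[dx, dy, dz], [rx, ry, rz]], ...]. A call has 1 to 12 rows; each row is the pose to reach, as a shift and turn from the pose commanded when the call began, turning the shorter way round; what a row does not reach only later rows make up. A row lasts 1/10 s, in which the tool goes at most 50 mm and 8.59 degrees, less where a joint would pass 70% of its speed; a pose out of reach is approached as far as the arm can. A call with a number of a shift or a turn outside -1 to 1 is refused whole. A call with a gripper value outside its range is refused whole. "fingers" is the opening, from 0 (shut) to 1 (fully open), set as the call begins (left out, the last holds). The fingers move at their own pace and stop on an object; "grip_force" is the grip in N (left out, the last holds). Time passes only in rows, so rows that repeat a pose let the fingers close. It gives the time, the measured TCP pose, the force, the opening and the grip force at its end, in the units of the state.
- state(): the state, without advancing time (a new reading comes with each control period).
- camera(name): name is "scene" or "side" or "wrist"; returns (picture, depth): 384x512x3 uint8, blue, green, red; 384x512 float32, m along the optical axis (not along the pixel's ray), 0 where there is no reading.
- camera_params(name): a dict with "fx", "fy", "cx", "cy" (pixels), "R" (3x3) and "t" (3): a world point X has camera coordinates R X + t. Camera axes: x right, y down, z forward; pixel columns grow to the right and rows downward; lengths in m; the calibration is good to about 2 mm. A picture is of the moment at which its call begins: read the wrist's pose just before it. camera_params takes no time and is no camera call; for the wrist camera it gives the pose at the moment of the call.
- sign_off(): hands the job in; it is judged then, once.
Trained networks look in the newest picture that a camera, given by its name, has taken for a name from the list of things; names that differ only in an ending like _2 or _b are one class to them, and where a whole thing is asked for, a point or a joint stands for the part that bears it (a point fixed in the world has none). Each returns a list of dicts, best first, with "score" (0 to 1); they miss things now and then, are a little off and sometimes report something else, mostly with a low value. They report only what shows in the picture. A call takes as long as a camera call. They do not tell look-alikes from the thing itself.
- cut_out(thing, camera): "mask" (384x512 bool, what is visible of it) and "bbox" ([centre column, centre row, width, height] in pixels, round what is visible of it).
- place_of(thing, camera): "point" ([column, row] in pixels: a listed point, or the origin of a listed thing).
The state is a dict: "time": time; "joint_pos": joint angles; "qvel": joint speeds; "joint_torque": joint torques, N m; "eef_pos": TCP position; "eef_rot": TCP orientation; "contact_force": force on the tool from outside, world axes, zero at the start; "wrist_torque": the same for the moment, N m; "gripper_width": opening from 0.0 (shut) to 1.0 (fully open); "gripper_force": force on a finger pad.
Only numpy, scipy, OpenCV 4.12 (cv2) and the standard library are available. Lean on these libraries where they do the work, as an engineer would, in place of code of your own. Each camera call takes 0.05 s, during which the arm holds its last target. There are 200 camera calls.

TASK

Put the small yellow spirit level into the open compartment of the grey tool case, setting it down rather than dropping it. Then slide the blue hatch along its track until it snaps over its catch and stays shut tight against the end frame, never leaning on the hatch with more than 20 N. Leave the other things on the table alone and let go of everything.

Things in the scene. Friction and masses are not known exactly. Their poses are not given: they have to be found in the camera images.
- case: grey steel tool case, fixed to the table, 170 mm (its x) by 400 mm (its y), 56 mm high. Origin: centre of its underside; y along its length, z up. The open compartment is in its +y half, the -y half is solid. Aluminium rails along both long edges (centred at x = -81 and +81 mm, 8 mm wide) rise to 70 mm above the table.
- compartment (a point): centre of the compartment's floor, 75 mm along +y from the case's origin, 7 mm above the table. Inside it measures 130 mm (case x) by 150 mm (case y); walls rise to 56 mm above the table. The open hatch may still cover up to 25 mm of its -y end.
- stop_nominal (a point): drawn place of the face where the hatch stops: 168 mm along +y from the case's origin, 67 mm above the table. The real face, a rubber strip on an aluminium end frame (170 mm along x, 28 mm along y, 56 to 78 mm above the table), is shimmed by hand and lies up to 12 mm either way along y from this point. That is not reported: feel for it. The strip is stiff and gives less than 1 mm.
- hatch: blue sliding hatch, 148 mm (x) by 190 mm (y), 6 mm thick, 0.35 kg, sliding along the case's y just above the compartment's walls. Origin: centre of its underside, 58 mm above the table; axes as the case's. Starts open at the -y end; closing is towards +y. Shut, its +y edge (95 mm from the origin) is against the end frame. The track drags with 1 to 2 N. More than 20 N on it spoils it.
- hatch_handle (a point): centre of the black upright handle in the middle of the hatch, right above its origin: 60 mm along the case's x, 12 mm along its y, from 64 to 96 mm above the table. Push it from its -y side or pinch it from above across its 12 mm.
- catch (a point): lip of the case where the hatch's spring ball catch sits, 150 mm along +y from the case's origin, 56 mm above the table. The catch moves with the shimmed end frame: about 10 mm before the stop the hatch meets 6 to 10 N, fading to none 3 mm before the stop; past that it snaps home by itself and is held against the strip. Let go earlier, it springs back and is not shut.
- level_center (a point): centre of the yellow pocket spirit level with green vials, 100 mm (its x) by 22 mm (its y) by 40 mm high, 0.16 kg, standing upright on the table on one side of the case; z up. This point is 20 mm above its underside.
- tape_center (a point): centre of a red tape measure, 70 x 42 x 62 mm, standing on the table on the other side of the case; leave it alone.
- screw_carton: open cardboard carton of screws, 100 x 70 x 50 mm, beyond the case; origin at the centre of its underside; leave it alone.
- wrench: steel wrench lying on the table beyond the case, about 180 mm long; leave it alone.
There are look-alikes about, which are no part of the job. Of the things that look like the part that bears level_center, take the one that is farthest from the robot's base at the start.

How it is judged:
On the way, in this order (a step that is already met when the one before it is completed fails the run):
1. the level lies in the compartment, let go, with the hatch still open (x of level_center in the frame of case between -0.066 and 0.066 m and y of level_center in the frame of case between 0 and 0.15 m and z of level_center in the frame of case below 0.036 m and contact force between the fingers and level below 0.1 N and y of hatch in the frame of case below 0 m), for 0.2 s.
2. the hatch is shut: over its catch and pressed on the end frame (contact force between hatch and end_frame_c0 above 0.4 N), for 0.3 s.
At the end, for the whole second after the job is handed in: The level lies within the compartment, its centre less than 36 mm above the case's underside, and the hatch is at rest, past its catch and held by it against the end frame's rubber strip (contact force above 0.4 N with nothing touching it) (x of level_center in the frame of case between -0.066 and 0.066 m and y of level_center in the frame of case between 0 and 0.15 m and z of level_center in the frame of case below 0.036 m and contact force between hatch and end_frame_c0 above 0.4 N and linear speed of hatch below 0.01 m/s).
It fails at once if the robot pushes or presses on the hatch with more than 20 N (contact force between any of the fingers, the arm and hatch above 20 N).
It fails at once if the level is dropped or thrown: moves freely faster than 0.7 m/s (contact force between the fingers and level below 0.05 N and linear speed of level above 0.7 m/s).
It fails at once if a bystander (tape measure, screw carton, wrench) is moved more than 30 mm (distance of any of tape_center, screw_carton, wrench from where it was at the start of the episode above 0.03 m).
It also fails if it takes over 64 s, if anything falls off the work surface, if the arm or the gripper's body presses on something with over 40 N, if the wrist force passes 120 N, or if a joint passes its speed limit or range.

## Working session

There is one attempt and no reset: what is moved stays moved. The work goes in short steps, Python scripts to look and compute and a tool call to move; the robot and the scene stay as the last step left them, time stands still between calls to the robot, and variables do not carry over. Pictures are saved under pics/ and viewed, at most 10 in all, crops included, and the job is handed in when it is done.

Besides the shell and the picture viewer there is one more tool, called after ">>>" by a JSON object that holds its "op" and its "data", one argument or row to a line. step_arm: Moves the arm, as the interface text tells. Shifts and turns lie within -1 to 1; 1 stands for 20 cm of shift or pi rad of turn. Its arguments: {"type":"object","properties":{"deltas":{"type":"array","items":{"type":"array"}},"fingers":{"type":"number"},"grip_force":{"type":"number"}},"required":["deltas"]}

```bash
mkdir -p pics; cat > h.py <<'E'
import numpy as np, cv2
from bench import *
def w(cam,u,v,d,P=None):
    P=P or camera_params(cam)
    c=np.array([(u-P["cx"])/P["fx"]*d,(v-P["cy"])/P["fy"]*d,d])
    return np.array(P["R"]).T@(c-np.array(P["t"]))
def cloud(cam,D,mask,P=None):
    P=P or camera_params(cam)
    v,u=np.nonzero(mask&(D>0)); d=D[v,u]
    c=np.stack([(u-P["cx"])/P["fx"]*d,(v-P["cy"])/P["fy"]*d,d])
    return (np.array(P["R"]).T@(c-np.array(P["t"])[:,None])).T
def ray(cam,u,v,z,P=None):
    P=P or camera_params(cam); R=np.array(P["R"]);o=-R.T@np.array(P["t"])
    r=R.T@np.array([(u-P["cx"])/P["fx"],(v-P["cy"])/P["fy"],1]); return o+r*(z-o[2])/r[2]
E
python3 - <<'E'
from h import *
np.set_printoptions(precision=4,suppress=True)
print(tcp_to_grasp, state())
ims=[]
for c in ("scene","side"):
    I,D=camera(c); ims.append(I); cv2.imwrite(f"pics/{c}0.png",I); np.save(c+"D.npy",D); 
    for t in ("level_center","hatch","case","tape_center","hatch_handle"):
        for r in cut_out(t,c):
            p=cloud(c,D,r["mask"]); 
            if len(p)<5: continue
            rect=cv2.minAreaRect(p[:,:2].astype(np.float32)*1000)
            print(c,t,round(r["score"],2),np.round(r["bbox"]),p.min(0),p.max(0),np.median(p,0),rect)
    for t in ("case","hatch","hatch_handle","compartment","stop_nominal","level_center"):
        print(c,t,[(round(r["score"],2),np.round(r["point"],1).tolist()) for r in place_of(t,c)])
cv2.imwrite("pics/both.png",cv2.resize(np.vstack(ims),(450,675))[:,:]) 
E
```

```text
0.1547 {'time': 0.0, 'joint_pos': array([ 1.4401,  0.3594,  0.0111, -0.0003, -1.2241, -0.2881]), 'qvel': array([-0.0019, -0.0002, -0.0001, -0.0011, -0.0027,  0.0003]), 'joint_torque': array([  0.0012, -58.3321,  29.3426,   6.9368,  -0.0058,   0.    ]), 'eef_pos': array([0.2744, 0.6165, 0.4038]), 'eef_rot': array([ 0.0008,  0.9781, -0.208 , -0.0001]), 'contact_force': array([-0.0908, -0.8329, -0.5633]), 'wrist_torque': array([-0.0108,  0.0144,  0.0293]), 'gripper_force': 0.0, 'gripper_width': 0.9980788228647349}
scene level_center 0.84 [394. 155.  17.  34.] [0.1739 0.3428 0.0004] [0.2729 0.3803 0.0473] [0.2409 0.3608 0.0394] ((223.56179809570312, 364.0250244140625), (21.844032287597656, 101.20487213134766), 77.01349639892578)
scene level_center 0.73 [363. 181.  37.  20.] [ 0.2908  0.2324 -0.0042] [0.3607 0.3319 0.0465] [0.3382 0.2795 0.0357] ((320.37310791015625, 276.70574951171875), (53.3330192565918, 101.8011703491211), 21.493501663208008)
scene level_center 0.62 [393. 219.  27.  39.] [ 0.3983  0.3368 -0.0042] [0.497  0.411  0.0467] [0.4547 0.3687 0.0376] ((445.35626220703125, 374.8
[... 2328 characters left out ...]
.] [ 0.4318 -0.3846 -0.0001] [ 0.5432 -0.3374  0.0667] [ 0.4563 -0.3658  0.0569] ((487.3822937011719, -361.35784912109375), (46.478668212890625, 110.81210327148438), 89.06684112548828)
side hatch_handle 0.78 [284. 215.  70.  42.] [ 0.4389 -0.2128  0.0526] [ 0.6226 -0.0012  0.0984] [ 0.5289 -0.1143  0.0633] ((532.2542724609375, -107.11614990234375), (147.78982543945312, 191.93919372558594), 14.513545989990234)
side case [(0.89, [263.8, 215.7])]
side hatch [(0.74, [286.8, 213.9])]
side hatch_handle [(0.89, [288.1, 207.5])]
side compartment [(0.9, [242.1, 202.4])]
side stop_nominal [(0.98, [218.7, 185.2])]
side level_center [(0.72, [124.4, 203.9]), (0.69, [177.5, 169.6]), (0.6, [168.6, 194.8])]
```

View pics/scene0.png

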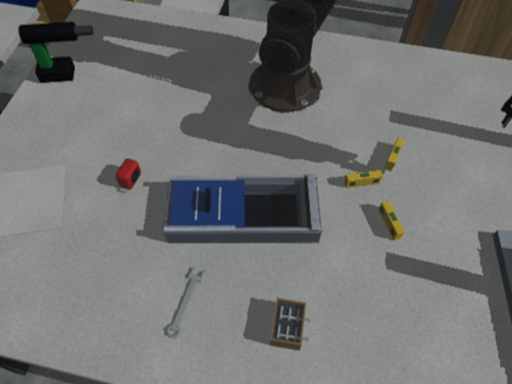

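View pics/side0.png

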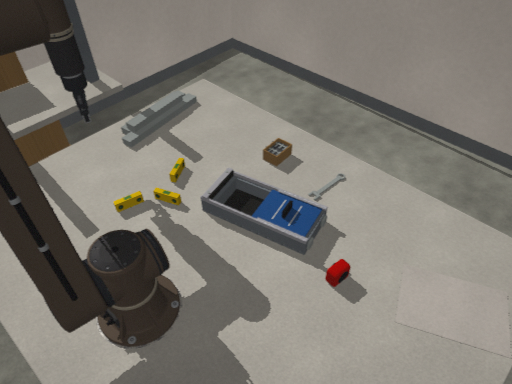

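The picture shows three yellow levels, at scene pixels (396,153), (363,179) and (392,220). They lie about 0.43, 0.43 and 0.58 m from the base, so I choose the one at (392,220). In the side picture it is at (177,170). The case has the hatch open on the left, the tape is at (127,174), the carton at (289,325) and the wrench at (185,300).

```bash
python3 - <<'E'
from h import *
np.set_printoptions(precision=4,suppress=True)
for c in ("scene","side"):
    D=np.load(c+"D.npy"); P=cloud(c,D,np.ones(D.shape,bool))
    def fit(n,m):
        r=cv2.minAreaRect(P[m][:,:2].astype(np.float32)*1000); print(c,n,m.sum(),r,np.median(P[m],0))
    lx=(abs(P[:,0]-.445)<.07)&(abs(P[:,1]-.375)<.07)
    fit("level top",lx&(P[:,2]>.034)&(P[:,2]<.05))
    near=(abs(P[:,0]-.52)<.14)&(abs(P[:,1]+.0)<.26)
    fit("case",near&(P[:,2]>.05)&(P[:,2]<.12))
    fit("frame+rails",near&(P[:,2]>.068)&(P[:,2]<.083)&(P[:,1]>.0))
    fit("frame",near&(P[:,2]>.0735)&(P[:,2]<.083)&(P[:,1]>.12))
    fit("handle",near&(P[:,2]>.085)&(P[:,2]<.11))
    fit("hatch",near&(P[:,2]>.058)&(P[:,2]<.068)&(P[:,1]<0))
I=cv2.imread("pics/scene0.png")[190:250,360:430]; cv2.imwrite("pics/crop.png",cv2.resize(I,None,fx=6,fy=6,interpolation=cv2.INTER_CUBIC))
E
```

```text
scene level top 308 ((447.93450927734375, 370.1299133300781), (101.11554718017578, 24.733856201171875), 28.330636978149414) [0.45   0.3703 0.0402]
scene case 6759 ((512.6119995117188, -22.4061279296875), (174.15615844726562, 405.7081298828125), 13.356982231140137) [ 0.5279 -0.0677  0.0656]
scene frame+rails 929 ((489.2242126464844, 76.75784301757812), (173.83738708496094, 196.86956787109375), 13.415853500366211) [0.4863 0.1464 0.077 ]
scene frame 593 ((472.7191467285156, 141.99058532714844), (172.52471923828125, 62.8672981262207), 10.831948280334473) [0.4762 0.1545 0.0787]
scene handle 107 ((532.7745361328125, -109.19629669189453), (60.51801300048828, 10.986684799194336), 15.574612617492676) [ 0.5369 -0.1076  0.0962]
scene hatch 3222 ((530.5015258789062, -98.55265808105469), (173.49063110351562, 238.30255126953125), 13.599013328552246) [ 0.5348 -0.1057  0.0648]
side level top 110 ((443.95758056640625, 372.4942626953125), (104.03994750976562, 24.301424026489258), 28.937129974365234) [0.442  0.368  0.0392]
side case 3692 ((507.5323486328125, -19.034378051757812), (177.35723876953125, 400.7306213378906), 13.7186861038208) [ 0.5134 -0.0786  0.0637]
side frame+rails 422 ((481.82720947265625, 83.02435302734375), (174.37030029296875, 191.16494750976562), 13.38646411895752) [0.4569 0.145  0.0755]
side frame 257 ((465.9211730957031, 154.9358367919922), (172.1027374267578, 30.7114200592041), 13.915557861328125) [0.4629 0.1543 0.0772]
side handle 64 ((526.5011596679688, -108.82733154296875), (56.95322799682617, 12.684915542602539), 13.769545555114746) [ 0.5233 -0.1105  0.0938]
side hatch 1950 ((526.8003540039062, -98.07936096191406), (175.24075317382812, 237.85975646972656), 13.278631210327148) [ 0.5246 -0.1169  0.0633]
```

View pics/crop.png

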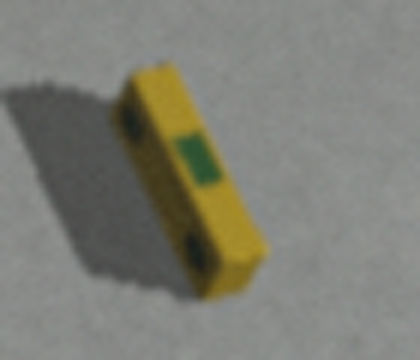

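The crop confirms one upright yellow level with a green vial on top. Its centre is near (0.446, 0.371) and its long axis points at about +28.5°. The case yaw is about 13.5°.

>>> {"op": "step_arm", "data": {
  "deltas": [
    [[0.7,-1.0,-0.3],[0,0,0.29]],
    [[0.7,-1.0,-0.3],[0,0,0.29]],
    [[0.7,-1.0,-0.3],[0,0,0.29]],
    [[0.7,-1.0,-0.3],[0,0,0.29]],
    [[0.7,-1.0,-0.3],[0,0,0.29]],
    [[0.7,-1.0,-0.3],[0,0,0.29]],
    [[0.7,-1.0,-0.3],[0,0,0.29]],
    [[0.7,-1.0,-0.3],[0,0,0.29]]
  ],
  "fingers": 1,
  "grip_force": 40
}}

```text
time: 2.0
eef_pos: [0.4146, 0.417, 0.3451]
eef_rot: [-0.0, 0.97, 0.242, 0.0]
contact_force: [-0.2, -0.2, -0.6]
gripper_width: 1.001
gripper_force: 0.0
```

```bash
cat > lv.py <<'E'
from h import *
from scipy.spatial.transform import Rotation as Ro
np.set_printoptions(precision=4,suppress=True)
s=state();P=camera_params("wrist"); I,D=camera("wrist"); cv2.imwrite("pics/w1.png",I)
q=s["eef_rot"];R=Ro.from_quat(np.r_[q[1:],q[0]]).as_matrix()
print(s["time"],s["eef_pos"],"ydir",np.degrees(np.arctan2(R[1,1],R[0,1])),"z",R[:,2])
for r in cut_out("level_center","wrist"):
    p=cloud("wrist",D,r["mask"],P);m=(p[:,2]>.034)&(p[:,2]<.05)
    if m.sum()>10:
        print(round(r["score"],2),np.round(r["bbox"]),m.sum(),np.median(p[m],0),cv2.minAreaRect(p[m][:,:2].astype(np.float32)*1000))
E
python3 lv.py
```

```text
2.0 [0.4146 0.417  0.3451] ydir -62.01025270387216 z [ 0.0005  0.0007 -1.    ]
0.9 [216. 321.  65.  58.] 673 [0.2514 0.3635 0.0404] ((233.22518920898438, 364.7773742675781), (22.31406593322754, 75.78887939453125), 75.70035552978516)
0.64 [309. 290.  73.  41.] 1336 [0.3288 0.2982 0.0405] ((328.1864929199219, 293.87567138671875), (23.09647560119629, 83.76837158203125), 21.963529586791992)
```

```bash
cat > lv2.py <<'E'
from h import *
np.set_printoptions(precision=4,suppress=True)
P=camera_params("wrist"); I,D=camera("wrist"); cv2.imwrite("pics/w2.png",I)
p=cloud("wrist",D,np.ones(D.shape,bool),P)
m=(p[:,2]>.036)&(p[:,2]<.046)&(abs(p[:,0]-.446)<.07)&(abs(p[:,1]-.371)<.06)
print(m.sum()); 
if m.sum()>20: print(np.median(p[m],0),p[m].mean(0),cv2.minAreaRect(p[m][:,:2].astype(np.float32)*1000))
E
python3 lv2.py
```

```text
2269
[0.4504 0.375  0.0404] [0.4493 0.3743 0.0404] ((447.1280822753906, 372.4764709472656), (99.68983459472656, 22.577404022216797), 28.915605545043945)
```

View pics/w2.png

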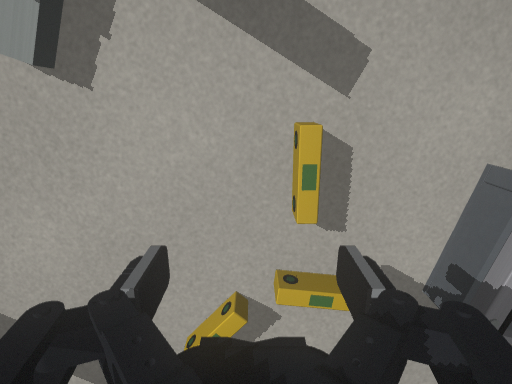

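The wrist view shows the target level at about (308,173), upright between the fingers' sides. The other two levels are at (215,320) and (310,290), clear of the finger paths.

>>> {"op": "step_arm", "data": {
  "deltas": [
    [[0.162,-0.224,-0.1],[0,0,0.005]],
    [[0.162,-0.224,-0.3],[0,0,0.005]],
    [[0.162,-0.224,-0.5],[0,0,0.005]],
    [[0.162,-0.224,-0.65],[0,0,0.005]],
    [[0.162,-0.224,-0.75],[0,0,0.005]],
    [[0.162,-0.224,-0.81],[0,0,0.005]],
    [[0.162,-0.224,-0.81],[0,0,0.005]],
    [[0.162,-0.224,-0.81],[0,0,0.005]]
  ]
}}

```text
time: 2.95
eef_pos: [0.447, 0.3727, 0.1834]
eef_rot: [-0.0, 0.968, 0.251, 0.0]
contact_force: [-0.0, 0.5, 0.1]
gripper_width: 1.001
gripper_force: 0.0
```

>>> {"op": "step_arm", "data": {
  "deltas": [
    [[0,0,0],[0,0,0]],
    [[0,0,0],[0,0,0]],
    [[0,0,0],[0,0,0]],
    [[0,0,0],[0,0,0]],
    [[0,0,0],[0,0,0]],
    [[0,0,0],[0,0,0]],
    [[0,0,0],[0,0,0]],
    [[0,0,0],[0,0,0]]
  ],
  "fingers": 0,
  "grip_force": 40
}}

```text
time: 3.75
eef_pos: [0.447, 0.372, 0.1833]
eef_rot: [-0.0, 0.968, 0.251, 0.0]
contact_force: [-1.5, -1.2, 6.6]
gripper_width: 0.248
gripper_force: 40.1
```

>>> {"op": "step_arm", "data": {
  "deltas": [
    [[0,0,0.1],[0,0,0]],
    [[0,0,0.3],[0,0,0]],
    [[0,0,0.5],[0,0,0]],
    [[0.03,-0.2,0.65],[0,0,-0.03]],
    [[0.06,-0.4,0.65],[0,0,-0.06]],
    [[0.1,-0.6,0.65],[0,0,-0.086]],
    [[0.12,-0.8,0.65],[0,0,-0.086]],
    [[0.14,-1.0,0.65],[0,0,-0.086]]
  ]
}}

```text
time: 4.55
eef_pos: [0.4745, 0.1701, 0.3124]
eef_rot: [0.0, 0.993, 0.119, -0.0]
contact_force: [0.4, 0.4, -1.7]
gripper_width: 0.252
gripper_force: 39.7
```

>>> {"op": "step_arm", "data": {
  "deltas": [
    [[0.04,-0.2,0],[0,0,0]],
    [[0.08,-0.4,0],[0,0,0]],
    [[0.08,-0.575,0],[0,0,0]],
    [[0.08,-0.575,0],[0,0,0]],
    [[0.08,-0.575,0],[0,0,0]]
  ]
}}

```text
time: 5.05
eef_pos: [0.4907, 0.0559, 0.3125]
eef_rot: [-0.0, 0.993, 0.118, -0.0]
contact_force: [0.0, 0.3, -1.7]
gripper_width: 0.248
gripper_force: 40.0
```

```bash
cat > cs.py <<'E'
from h import *
np.set_printoptions(precision=4,suppress=True)
s=state();P=camera_params("wrist"); I,D=camera("wrist"); cv2.imwrite("pics/w3.png",I)
p=cloud("wrist",D,np.ones(D.shape,bool),P)
q=(p[:,2]>.0)&(p[:,2]<.013); a=np.radians(13.5)
c=p-np.array([.510,-.021,0]); C=np.c_[c[:,0]*np.cos(a)+c[:,1]*np.sin(a),-c[:,0]*np.sin(a)+c[:,1]*np.cos(a),c[:,2]]
print(s["eef_pos"],s["gripper_width"])
for lo,hi,n in((.003,.015,"floor"),(.052,.06,"walls"),(.066,.073,"rails"),(.074,.082,"frame"),(.061,.067,"hatch"),(.09,.1,"handle")):
    m=(C[:,2]>lo)&(C[:,2]<hi)&(abs(C[:,0])<.1)&(abs(C[:,1])<.21)
    if m.sum()>20:
        print(n,m.sum(),np.percentile(C[m],[1,99],axis=0),cv2.minAreaRect(p[m][:,:2].astype(np.float32)*1000))
E
python3 cs.py
```

```text
[0.4907 0.0559 0.3125] 0.24764090293899887
floor 15605 [[-0.0631  0.0023  0.0058]
 [ 0.064   0.1523  0.0135]] ((492.11456298828125, 54.31513977050781), (128.27096557617188, 151.181884765625), 13.471832275390625)
walls 8341 [[-0.0748 -0.0104  0.0529]
 [ 0.0788  0.1677  0.0595]] ((493.59490966796875, 52.86101531982422), (154.94859313964844, 196.8571319580078), 13.459704399108887)
rails 9953 [[-0.0829 -0.1373  0.0661]
 [ 0.0866  0.186   0.0725]] ((504.33489990234375, 7.6206207275390625), (170.8557586669922, 347.34716796875), 13.449617385864258)
frame 8533 [[-0.071  -0.0841  0.0746]
 [ 0.0857  0.1945  0.0813]] ((501.2733154296875, 29.952789306640625), (167.41574096679688, 287.639892578125), 13.517796516418457)
hatch 25455 [[-0.0697 -0.1351  0.0623]
 [ 0.0713  0.1675  0.0662]] ((502.7720947265625, 4.8744964599609375), (154.14694213867188, 347.3658142089844), 12.4393892288208)
handle 1800 [[-0.0263 -0.0944  0.0902]
 [ 0.0314 -0.0825  0.0977]] ((532.767578125, -106.69746398925781), (59.57418441772461, 13.173813819885254), 13.326617240905762)
```

View pics/w3.png

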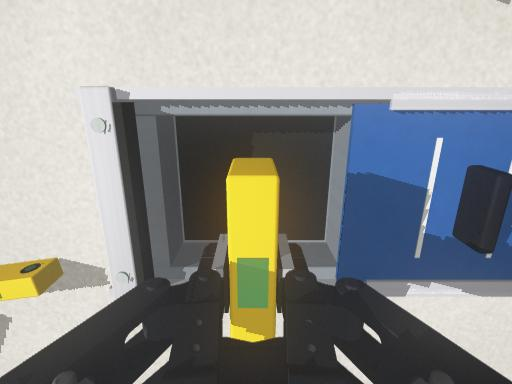

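The wrist view shows the held level centred over the compartment. The hatch's blue edge is at column 345 and the end frame at column 105, so there is clear room. I'll lower it slowly.

>>> {"op": "step_arm", "data": {
  "deltas": [
    [[0.005,0,-0.15],[0,0,0]],
    [[0.005,0,-0.3],[0,0,0]],
    [[0.005,0,-0.42],[0,0,0]],
    [[0.005,0,-0.5],[0,0,0]],
    [[0.005,0,-0.55],[0,0,0]],
    [[0.005,0,-0.58],[0,0,0]],
    [[0.005,0,-0.595],[0,0,0]],
    [[0.005,0,-0.602],[0,0,0]],
    [[0.005,0,-0.606],[0,0,0]],
    [[0.005,0,-0.61],[0,0,0]],
    [[0.005,0,-0.61],[0,0,0]]
  ]
}}

```text
time: 6.2
eef_pos: [0.492, 0.0568, 0.191]
eef_rot: [-0.0, 0.993, 0.119, 0.0]
contact_force: [-0.2, 0.3, -2.7]
gripper_width: 0.249
gripper_force: 39.9
```

>>> {"op": "step_arm", "data": {
  "deltas": [
    [[0,0,-0.004],[0,0,0]],
    [[0,0,-0.007],[0,0,0]],
    [[0,0,-0.007],[0,0,0]]
  ]
}}

```text
time: 6.5
eef_pos: [0.4919, 0.0568, 0.1893]
eef_rot: [0.0, 0.993, 0.119, -0.0]
contact_force: [-0.2, -0.6, -2.5]
gripper_width: 0.251
gripper_force: 39.9
```

>>> {"op": "step_arm", "data": {
  "deltas": [
    [[0,0,-0.005],[0,0,0]],
    [[0,0,-0.01],[0,0,0]],
    [[0,0,-0.01],[0,0,0]]
  ]
}}

```text
time: 6.8
eef_pos: [0.4919, 0.0569, 0.1892]
eef_rot: [0.0, 0.993, 0.119, 0.0]
contact_force: [-9.0, 0.8, 25.6]
gripper_width: 0.246
gripper_force: 43.6
```

It is on the floor. I'll ease off and release with a partial opening.

>>> {"op": "step_arm", "data": {
  "deltas": [
    [[0,0,0.006],[0,0,0]],
    [[0,0,0.006],[0,0,0]]
  ]
}}

```text
time: 7.0
eef_pos: [0.492, 0.057, 0.1892]
eef_rot: [-0.0, 0.993, 0.119, 0.0]
contact_force: [-4.0, 1.2, 11.0]
gripper_width: 0.254
gripper_force: 41.6
```

>>> {"op": "step_arm", "data": {
  "deltas": [
    [[0,0,0],[0,0,0]],
    [[0,0,0],[0,0,0]],
    [[0,0,0],[0,0,0]],
    [[0,0,0],[0,0,0]],
    [[0,0,0],[0,0,0]]
  ],
  "fingers": 0.5
}}

```text
time: 7.5
eef_pos: [0.4919, 0.0568, 0.1884]
eef_rot: [0.0, 0.993, 0.119, -0.0]
contact_force: [0.7, 0.6, 0.2]
gripper_width: 0.498
gripper_force: 0.0
```

>>> {"op": "step_arm", "data": {
  "deltas": [
    [[0,0,0.05],[0,0,0]],
    [[0,0,0.15],[0,0,0]],
    [[0,0,0.35],[0,0,0]],
    [[0,0,0.6],[0,0,0]],
    [[0,0,0.6],[0,0,0]]
  ]
}}

```text
time: 8.0
eef_pos: [0.4939, 0.0575, 0.3157]
eef_rot: [-0.001, 0.993, 0.119, 0.006]
contact_force: [0.8, 0.6, -0.6]
gripper_width: 0.5
gripper_force: 0.0
```

```bash
cat >> cs.py <<'E'
m=(C[:,2]>.042)&(C[:,2]<.052)&(abs(C[:,0])<.06)&(C[:,1]>.02)&(C[:,1]<.14)
print("level",m.sum(),np.median(C[m],0),np.percentile(C[m],[1,99],axis=0))
E
python3 cs.py
```

```text
[0.4939 0.0575 0.3157] 0.5004153424820542
floor 15957 [[-0.0631  0.0023  0.0058]
 [ 0.0629  0.1523  0.0133]] ((515.8604736328125, 24.20904541015625), (161.68576049804688, 237.3999481201172), 14.708041191101074)
walls 8205 [[-0.0753 -0.0069  0.0529]
 [ 0.0785  0.1677  0.0596]] ((493.3034362792969, 53.138084411621094), (155.11080932617188, 196.37413024902344), 13.342473030090332)
rails 10082 [[-0.0826 -0.14    0.0661]
 [ 0.0867  0.1729  0.0724]] ((504.93426513671875, 6.515106201171875), (170.62466430664062, 349.3390808105469), 13.423503875732422)
frame 7730 [[-0.0589 -0.0842  0.0744]
 [ 0.0853  0.1944  0.0813]] ((507.9305725097656, 31.39173126220703), (153.51388549804688, 288.31256103515625), 13.636554718017578)
hatch 25134 [[-0.0749 -0.138   0.0622]
 [ 0.0714  0.1675  0.0663]] ((507.79266357421875, -8.802276611328125), (154.42025756835938, 323.3609619140625), 13.254236221313477)
handle 1722 [[-0.0267 -0.0943  0.0903]
 [ 0.0316 -0.0824  0.0977]] ((532.5997314453125, -106.57794189453125), (60.068241119384766, 12.765426635742188), 13.363205909729004)
level 2726 [0.0058 0.0799 0.0465] [[-0.047   0.0691  0.0446]
 [ 0.0503  0.0907  0.0481]]
```

View pics/w3.png

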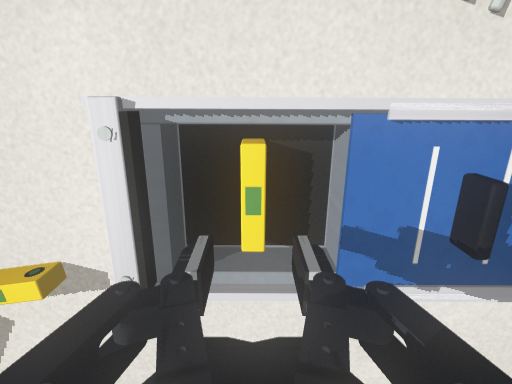

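The level stands in the compartment at column 253, rows 140–250, flat (top at 46.5 mm) and released. The hatch is still open. Next I close the fingers and go behind the handle on its -y side.

>>> {"op": "step_arm", "data": {
  "deltas": [
    [[0,0,0],[0,0,0]],
    [[0.06,-0.24,0],[0,0,0]],
    [[0.12,-0.48,0],[0,0,0]],
    [[0.18,-0.72,0],[0,0,0]],
    [[0.24,-0.96,0],[0,0,0]],
    [[0.24,-0.96,0],[0,0,0]]
  ],
  "fingers": 0
}}

```text
time: 8.65
eef_pos: [0.54, -0.1398, 0.3066]
eef_rot: [0.0, 0.993, 0.116, -0.002]
contact_force: [-0.2, 0.3, -0.4]
gripper_width: 0.001
gripper_force: 0.0
```

>>> {"op": "step_arm", "data": {
  "deltas": [
    [[0.03,-0.13,0],[0,0,0]],
    [[0.03,-0.13,0],[0,0,0]],
    [[0.03,-0.13,0],[0,0,0]],
    [[0.03,-0.13,0],[0,0,0]]
  ]
}}

```text
time: 9.05
eef_pos: [0.5455, -0.1605, 0.3077]
eef_rot: [-0.0, 0.993, 0.119, -0.001]
contact_force: [0.3, -0.5, -0.3]
gripper_width: -0.003
gripper_force: 0.0
```

>>> {"op": "step_arm", "data": {
  "deltas": [
    [[0,0,-0.1],[0,0,0]],
    [[0,0,-0.2],[0,0,0]],
    [[0,0,-0.26],[0,0,0]],
    [[0,0,-0.295],[0,0,0]],
    [[0,0,-0.295],[0,0,0]],
    [[0,0,-0.295],[0,0,0]]
  ]
}}

```text
time: 9.65
eef_pos: [0.5462, -0.161, 0.25]
eef_rot: [0.0, 0.993, 0.119, 0.0]
contact_force: [-0.3, -0.4, -1.0]
gripper_width: -0.002
gripper_force: 0.0
```

>>> {"op": "step_arm", "data": {
  "deltas": [
    [[-0.012,0.05,0],[0,0,0]],
    [[-0.018,0.075,0],[0,0,0]],
    [[-0.024,0.1,0],[0,0,0]],
    [[-0.027,0.112,0],[0,0,0]],
    [[-0.03,0.125,0],[0,0,0]],
    [[-0.03,0.125,0],[0,0,0]]
  ]
}}

```text
time: 10.25
eef_pos: [0.5399, -0.1359, 0.2496]
eef_rot: [0.0, 0.993, 0.119, 0.0]
contact_force: [0.2, 1.0, 0.1]
gripper_width: -0.002
gripper_force: 0.0
```

>>> {"op": "step_arm", "data": {
  "deltas": [
    [[-0.0023,0.0097,0],[0,0,0]],
    [[-0.0047,0.0194,0],[0,0,0]],
    [[-0.007,0.0292,0],[0,0,0]],
    [[-0.0093,0.0389,0],[0,0,0]],
    [[-0.0117,0.0486,0],[0,0,0]],
    [[-0.014,0.0583,0],[0,0,0]],
    [[-0.0163,0.0681,0],[0,0,0]],
    [[-0.0187,0.0778,0],[0,0,0]]
  ]
}}

```text
time: 11.05
eef_pos: [0.5361, -0.1205, 0.2495]
eef_rot: [0.0, 0.993, 0.119, 0.0]
contact_force: [1.3, -1.2, -0.2]
gripper_width: 0.002
gripper_force: 0.7
```

>>> {"op": "step_arm", "data": {
  "deltas": [
    [[-0.0023,0.0097,0],[0,0,0]],
    [[-0.0058,0.0243,0],[0,0,0]],
    [[-0.0105,0.0438,0],[0,0,0]],
    [[-0.0152,0.0632,0],[0,0,0]],
    [[-0.0198,0.0827,0],[0,0,0]],
    [[-0.0245,0.1021,0],[0,0,0]],
    [[-0.0292,0.1216,0],[0,0,0]],
    [[-0.0338,0.141,0],[0,0,0]],
    [[-0.0385,0.1605,0],[0,0,0]],
    [[-0.0432,0.1799,0],[0,0,0]],
    [[-0.0478,0.1994,0],[0,0,0]],
    [[-0.0525,0.2188,0],[0,0,0]]
  ]
}}

```text
time: 12.25
eef_pos: [0.5256, -0.0765, 0.2495]
eef_rot: [0.0, 0.993, 0.119, -0.0]
contact_force: [0.6, -1.8, -1.3]
gripper_width: 0.002
gripper_force: 0.7
```

```bash
cat > hp.py <<'E'
from h import *
np.set_printoptions(precision=4,suppress=True)
a=np.radians(13.45);o=np.array([.510,-.021,0])
def C(p): c=np.atleast_2d(p)-o; return np.c_[c[:,0]*np.cos(a)+c[:,1]*np.sin(a),-c[:,0]*np.sin(a)+c[:,1]*np.cos(a),c[:,2]]
s=state();print("tcp",C(s["eef_pos"]),"f",C(s["contact_force"]+o),s["time"])
P=camera_params("wrist");I,D=camera("wrist");cv2.imwrite("pics/w4.png",I)
p=C(cloud("wrist",D,np.ones(D.shape,bool),P))
m=(p[:,2]>.090)&(p[:,2]<.099)&(abs(p[:,0])<.035)&(p[:,1]>s and False if 0 else abs(p[:,0])<.035)&(abs(p[:,1])<.15)
print("handle",m.sum(),np.percentile(p[m],[2,50,98],axis=0))
for lo,hi in((.059,.067),(.0735,.082)):
    m=(p[:,2]>lo)&(p[:,2]<hi)&(abs(p[:,0])<.055)&(p[:,1]>.0)&(p[:,1]<.23); h,e=np.histogram(p[m][:,1],np.arange(0,.22,.004)); print(lo,dict((round(float(x),3),int(n)) for x,n in zip(e,h) if n>15))
E
python3 hp.py
```

```text
tcp [[ 0.0023 -0.0576  0.2495]] f [[ 0.1134 -1.9103 -1.3426]] 12.25
handle 2211 [[-0.0027 -0.0691  0.0906]
 [ 0.0146 -0.0399  0.0961]
 [ 0.0317 -0.0327  0.0981]]
0.059 {0.0: 954, 0.004: 977, 0.008: 999, 0.012: 1007, 0.016: 1034, 0.02: 1052, 0.024: 1086, 0.028: 1091, 0.032: 1126, 0.036: 1121, 0.04: 1158, 0.044: 1122, 0.048: 1162, 0.052: 1145, 0.056: 256}
0.0735 {}
```

>>> {"op": "step_arm", "data": {
  "deltas": [
    [[-0.0023,0.0097,0],[0,0,0]],
    [[-0.0058,0.0243,0],[0,0,0]],
    [[-0.0105,0.0438,0],[0,0,0]],
    [[-0.0152,0.0632,0],[0,0,0]],
    [[-0.0198,0.0827,0],[0,0,0]],
    [[-0.0245,0.1021,0],[0,0,0]],
    [[-0.0292,0.1216,0],[0,0,0]],
    [[-0.0338,0.141,0],[0,0,0]],
    [[-0.0385,0.1605,0],[0,0,0]],
    [[-0.0432,0.1799,0],[0,0,0]],
    [[-0.0478,0.1994,0],[0,0,0]],
    [[-0.0525,0.2188,0],[0,0,0]]
  ]
}}

```text
time: 13.5
eef_pos: [0.5151, -0.0328, 0.2495]
eef_rot: [0.0, 0.993, 0.119, 0.0]
contact_force: [0.1, -1.5, -0.1]
gripper_width: 0.0
gripper_force: 0.7
```

>>> {"op": "step_arm", "data": {
  "deltas": [
    [[-0.0023,0.0097,0],[0,0,0]],
    [[-0.0058,0.0243,0],[0,0,0]],
    [[-0.0105,0.0438,0],[0,0,0]],
    [[-0.0152,0.0632,0],[0,0,0]],
    [[-0.0198,0.0827,0],[0,0,0]],
    [[-0.0245,0.1021,0],[0,0,0]],
    [[-0.0292,0.1216,0],[0,0,0]],
    [[-0.0338,0.141,0],[0,0,0]]
  ]
}}

```text
time: 14.3
eef_pos: [0.5083, -0.0045, 0.2495]
eef_rot: [0.0, 0.993, 0.119, 0.0]
contact_force: [0.8, -0.6, 0.3]
gripper_width: -0.004
gripper_force: 0.7
```

```bash
python3 hp.py
```

```text
tcp [[0.0022 0.0164 0.2495]] f [[ 0.5934 -0.7829  0.2838]] 14.3
handle 2204 [[-0.0029  0.005   0.0908]
 [ 0.0146  0.0341  0.0961]
 [ 0.0317  0.0413  0.0983]]
0.059 {0.0: 643, 0.004: 656, 0.008: 588, 0.012: 627, 0.016: 620, 0.02: 559, 0.024: 649, 0.028: 496, 0.032: 311, 0.036: 316, 0.04: 342, 0.044: 457, 0.048: 904, 0.052: 872, 0.056: 873, 0.06: 919, 0.064: 892, 0.068: 876, 0.072: 936, 0.076: 973, 0.08: 967, 0.084: 1016, 0.088: 1013, 0.092: 1054, 0.096: 1062, 0.1: 1086, 0.104: 1115, 0.108: 1114, 0.112: 1143, 0.116: 1160, 0.12: 1141, 0.124: 1150, 0.128: 823, 0.164: 784, 0.168: 133}
0.0735 {0.028: 88, 0.032: 41, 0.036: 41, 0.164: 150, 0.168: 19}
```

>>> {"op": "step_arm", "data": {
  "deltas": [
    [[-0.0018,0.0073,0],[0,0,0]],
    [[-0.0035,0.0146,0],[0,0,0]],
    [[-0.0053,0.0219,0],[0,0,0]],
    [[-0.007,0.0292,0],[0,0,0]],
    [[-0.0088,0.0365,0],[0,0,0]],
    [[-0.0105,0.0438,0],[0,0,0]],
    [[-0.0123,0.051,0],[0,0,0]],
    [[-0.014,0.0583,0],[0,0,0]],
    [[-0.0158,0.0656,0],[0,0,0]],
    [[-0.0175,0.0729,0],[0,0,0]],
    [[-0.0193,0.0802,0],[0,0,0]],
    [[-0.021,0.0875,0],[0,0,0]]
  ]
}}

```text
time: 15.55
eef_pos: [0.5042, 0.0127, 0.2495]
eef_rot: [-0.0, 0.993, 0.119, -0.0]
contact_force: [0.8, -1.5, 0.2]
gripper_width: 0.001
gripper_force: 0.6
```

>>> {"op": "step_arm", "data": {
  "deltas": [
    [[-0.0009,0.0036,0],[0,0,0]],
    [[-0.0018,0.0073,0],[0,0,0]],
    [[-0.0026,0.0109,0],[0,0,0]],
    [[-0.0035,0.0146,0],[0,0,0]],
    [[-0.0044,0.0182,0],[0,0,0]],
    [[-0.0053,0.0219,0],[0,0,0]]
  ]
}}

```text
time: 16.15
eef_pos: [0.5031, 0.0171, 0.2495]
eef_rot: [-0.0, 0.993, 0.119, 0.0]
contact_force: [1.6, -1.4, -0.4]
gripper_width: 0.001
gripper_force: 0.6
```

>>> {"op": "step_arm", "data": {
  "deltas": [
    [[-0.0006,0.0024,0],[0,0,0]],
    [[-0.0012,0.0049,0],[0,0,0]],
    [[-0.0018,0.0073,0],[0,0,0]],
    [[-0.0023,0.0097,0],[0,0,0]],
    [[-0.0029,0.0121,0],[0,0,0]],
    [[-0.0035,0.0146,0],[0,0,0]]
  ]
}}

```text
time: 16.75
eef_pos: [0.5024, 0.02, 0.2495]
eef_rot: [0.0, 0.993, 0.119, -0.0]
contact_force: [0.4, -1.5, -0.8]
gripper_width: -0.002
gripper_force: 0.6
```

>>> {"op": "step_arm", "data": {
  "deltas": [
    [[-0.0006,0.0024,0],[0,0,0]],
    [[-0.0012,0.0049,0],[0,0,0]],
    [[-0.0018,0.0073,0],[0,0,0]],
    [[-0.0023,0.0097,0],[0,0,0]]
  ]
}}

```text
time: 17.15
eef_pos: [0.502, 0.0218, 0.2495]
eef_rot: [0.0, 0.993, 0.119, -0.0]
contact_force: [1.6, -2.6, -1.7]
gripper_width: 0.001
gripper_force: 2.0
```

>>> {"op": "step_arm", "data": {
  "deltas": [
    [[-0.0006,0.0024,0],[0,0,0]],
    [[-0.0012,0.0049,0],[0,0,0]],
    [[-0.0018,0.0073,0],[0,0,0]]
  ]
}}

```text
time: 17.45
eef_pos: [0.5018, 0.0228, 0.2495]
eef_rot: [0.001, 0.993, 0.119, -0.0]
contact_force: [4.7, -9.1, -1.5]
gripper_width: 0.001
gripper_force: 5.0
```

>>> {"op": "step_arm", "data": {
  "deltas": [
    [[-0.0006,0.0024,0],[0,0,0]],
    [[-0.0012,0.0049,0],[0,0,0]],
    [[-0.0018,0.0073,0],[0,0,0]]
  ]
}}

```text
time: 17.75
eef_pos: [0.5015, 0.024, 0.2496]
eef_rot: [0.001, 0.993, 0.119, -0.0]
contact_force: [4.1, -8.3, -3.0]
gripper_width: 0.001
gripper_force: 4.9
```

>>> {"op": "step_arm", "data": {
  "deltas": [
    [[-0.0006,0.0024,0],[0,0,0]],
    [[-0.0012,0.0049,0],[0,0,0]],
    [[-0.0018,0.0073,0],[0,0,0]],
    [[-0.0023,0.0097,0],[0,0,0]]
  ]
}}

```text
time: 18.15
eef_pos: [0.5009, 0.0263, 0.2495]
eef_rot: [0.0, 0.993, 0.119, -0.0]
contact_force: [2.9, -6.2, -1.3]
gripper_width: 0.005
gripper_force: 3.0
```

>>> {"op": "step_arm", "data": {
  "deltas": [
    [[-0.0006,0.0024,0],[0,0,0]],
    [[-0.0012,0.0049,0],[0,0,0]],
    [[-0.0018,0.0073,0],[0,0,0]]
  ]
}}

```text
time: 18.45
eef_pos: [0.5005, 0.028, 0.2495]
eef_rot: [0.0, 0.993, 0.119, 0.0]
contact_force: [1.8, -3.4, -0.3]
gripper_width: -0.001
gripper_force: 1.8
```

>>> {"op": "step_arm", "data": {
  "deltas": [
    [[-0.0006,0.0024,0],[0,0,0]],
    [[-0.0012,0.0049,0],[0,0,0]],
    [[-0.0012,0.0049,0],[0,0,0]]
  ]
}}

```text
time: 18.75
eef_pos: [0.5001, 0.0294, 0.2495]
eef_rot: [-0.0, 0.993, 0.119, 0.0]
contact_force: [0.4, -0.5, -0.0]
gripper_width: -0.001
gripper_force: 0.0
```

```bash
python3 hp.py | head -5
```

```text
tcp [[0.0021 0.0513 0.2495]] f [[ 0.3071 -0.6    -0.0265]] 18.75
handle 2227 [[-0.003   0.04    0.0907]
 [ 0.0145  0.0692  0.0961]
 [ 0.0317  0.0765  0.0982]]
0.059 {0.0: 891, 0.004: 874, 0.008: 871, 0.012: 872, 0.016: 919, 0.02: 915, 0.024: 910, 0.028: 855, 0.032: 737, 0.036: 638, 0.04: 643, 0.044: 571, 0.048: 607, 0.052: 633, 0.056: 601, 0.06: 649, 0.064: 433, 0.068: 314, 0.072: 314, 0.076: 362, 0.08: 562, 0.084: 893, 0.088: 886, 0.092: 875, 0.096: 943, 0.1: 819, 0.104: 929, 0.108: 951, 0.112: 965, 0.116: 994, 0.12: 995, 0.124: 1051, 0.128: 1044, 0.132: 1073, 0.136: 1096, 0.14: 1114, 0.144: 1132, 0.148: 1153, 0.152: 1140, 0.156: 1172, 0.16: 1132, 0.164: 1388, 0.168: 100}
```

>>> {"op": "step_arm", "data": {
  "deltas": [
    [[-0.0006,0.0024,0],[0,0,0]],
    [[-0.0012,0.0049,0],[0,0,0]],
    [[-0.0018,0.0073,0],[0,0,0]],
    [[-0.0018,0.0073,0],[0,0,0]]
  ]
}}

```text
time: 19.2
eef_pos: [0.4998, 0.0307, 0.2495]
eef_rot: [-0.0, 0.993, 0.119, -0.0]
contact_force: [0.6, 0.1, 0.2]
gripper_width: -0.001
gripper_force: 0.0
```

```bash
python3 hp.py | head -4
```

```text
tcp [[0.0021 0.0527 0.2495]] f [[ 0.6171 -0.0104  0.23  ]] 19.2
handle 2236 [[-0.0032  0.0412  0.0907]
 [ 0.0145  0.0706  0.0961]
 [ 0.0317  0.0778  0.0984]]
```

>>> {"op": "step_arm", "data": {
  "deltas": [
    [[-0.0006,0.0024,0],[0,0,0]],
    [[-0.0012,0.0049,0],[0,0,0]],
    [[-0.0012,0.0049,0],[0,0,0]]
  ]
}}

```text
time: 19.55
eef_pos: [0.4997, 0.0312, 0.2495]
eef_rot: [0.0, 0.993, 0.119, -0.0]
contact_force: [2.0, -4.9, -0.8]
gripper_width: 0.002
gripper_force: 2.7
```

```bash
python3 hp.py | head -4
```

```text
tcp [[0.0021 0.0531 0.2495]] f [[ 0.7726 -5.2248 -0.8115]] 19.55
handle 2214 [[-0.0029  0.0416  0.0906]
 [ 0.0145  0.0706  0.0961]
 [ 0.0317  0.0778  0.0983]]
```

Now the force rises while the handle stays put, so it is against the strip. I'll back off and check that it holds.

>>> {"op": "step_arm", "data": {
  "deltas": [
    [[0.0012,-0.0049,0],[0,0,0]],
    [[0.006,-0.025,0],[0,0,0]],
    [[0.012,-0.05,0],[0,0,0]],
    [[0.024,-0.1,0],[0,0,0]],
    [[0.024,-0.1,0.05],[0,0,0]],
    [[0.024,-0.1,0.2],[0,0,0]],
    [[0.024,-0.1,0.4],[0,0,0]],
    [[0.024,-0.1,0.5],[0,0,0]],
    [[0.024,-0.1,0.5],[0,0,0]],
    [[0.024,-0.1,0.5],[0,0,0]]
  ]
}}

```text
time: 20.6
eef_pos: [0.5042, 0.0114, 0.3503]
eef_rot: [-0.0, 0.993, 0.118, 0.001]
contact_force: [-0.7, 0.2, 0.8]
gripper_width: 0.001
gripper_force: 0.0
```

```bash
python3 hp.py
```

```text
tcp [[0.0019 0.0329 0.3503]] f [[-0.664   0.3707  0.8161]] 20.6
handle 1039 [[-0.0255  0.0664  0.0916]
 [ 0.0044  0.0717  0.0962]
 [ 0.0312  0.078   0.0978]]
0.059 {0.0: 497, 0.004: 489, 0.008: 484, 0.012: 484, 0.016: 477, 0.02: 451, 0.024: 445, 0.028: 429, 0.032: 443, 0.036: 469, 0.04: 430, 0.044: 456, 0.048: 484, 0.052: 478, 0.056: 494, 0.06: 497, 0.064: 421, 0.068: 193, 0.072: 180, 0.076: 176, 0.08: 205, 0.084: 473, 0.088: 501, 0.092: 489, 0.096: 488, 0.1: 521, 0.104: 457, 0.108: 498, 0.112: 489, 0.116: 499, 0.12: 492, 0.124: 504, 0.128: 497, 0.132: 489, 0.136: 486, 0.14: 509, 0.144: 495, 0.148: 486, 0.152: 493, 0.156: 500, 0.16: 484, 0.164: 569, 0.168: 16}
0.0735 {0.064: 85, 0.164: 451, 0.168: 545, 0.172: 561, 0.176: 535, 0.18: 548, 0.184: 546, 0.188: 546, 0.192: 332}
```

View pics/w4.png

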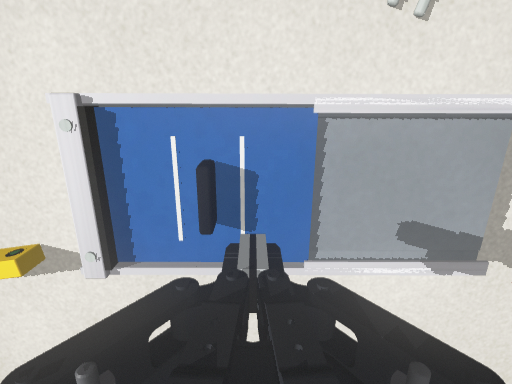

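The hatch is shut. Its handle is at (207,197) and its edge meets the strip at about column 100. The handle stayed at 78 mm after the fingers left it and nothing touches the hatch, so I'm handing in.

```bash
python3 -c "
from bench import sign_off
print(sign_off())"
```

```text
the job is handed in; nothing more can be done
None
```

The level is set down in the compartment and the hatch is snapped shut against the end frame with everything let go; force readings during the push stayed near 10 N, and I handed the job in at about 20.6 s (no verdict was returned).

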